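Put the returned car parts back in their stock trays

ROBOT

A 6-joint arm with a two-finger parallel gripper is mounted at the origin on the work surface. World frame = base frame: x ahead of the robot, y to its left, z up, the work surface at z = 0. Lengths are in mm, angles in rad, forces in N, time in s.
With the tool pointing down it reaches from about 300 to 775 mm from the base axis. Payload 14.6 kg.
Tool frame: the origin (TCP) lies between the finger pads; the fingertips stand 19 mm ahead of it and the grasp point (between the pads) is the TCP; z points along the fingers, y is the line along which they close (so a half turn about z gives the same grasp; the last joint's range is limited). The gripper opens to 94 mm and grips with 3 to 60 N. Pads are 16 mm wide; open, the fingers measure 119 mm over their backs; the gripper's body (75 mm by 177 mm) begins 78 mm behind the grasp point.
Start: joints at [-1.389, 0.3, 1.521, -0, 1.321, -0.067], TCP at [135.426, -533.056, 224.446] pointing down, gripper open.
Joint ranges: [-3.03, 3.03], [-0.79, 2.21], [0.23, 2.52], [-1.04, 4.18], [0, 3.07], [-2.55, 2.55]. Speed limits (rad/s): [2.22, 2.22, 2.57, 3.14, 3.14, 3.14].

INTERFACE

Orientations are given as [roll, pitch, yaw] about the fixed x, y, z axes, in that order (R = Rz(yaw) Ry(pitch) Rx(roll)).
In Python, from cell import monitor, imaging, job, find_in, trace gives the robot as it stands. The module is installed in compiled form; this text tells all that it offers.
- The arm moves only by the tool arm_command, never from a script. Its argument "steps" is a list of rows, each a list of 5 numbers: the opening, from 0 (shut) to 1 (fully open), then the shift along the tool's x, y, z in mm, then the turn about the tool's z in degrees. In form: [[gripper, dx, dy, dz, turn], ...]. A call has 1 to 20 rows; each row is the pose to reach, as a shift and turn from the pose commanded when the call began, along the tool's axes at that moment; what a row does not reach only later rows make up. A row lasts 1/8 s, in which the tool goes at most 62.5 mm and 10.7 degrees, less where a joint would pass 70% of its speed; a pose out of reach is approached as far as the arm can. A call with a gripper value outside its range is refused whole. The fingers move at their own pace and stop on an object; "force" is the grip in N (left out, the last holds). Time passes only in rows, so rows that repeat a pose let the fingers close. It gives the time, the measured TCP pose, the force, the opening and the grip force at its end, in the units of the state.
- monitor.read_state(): the state, without advancing time (a new reading comes with each control period).
- imaging.camera(name): name is "scene" or "top"; returns a dict with "img" (384x512x3 uint8, red, green, blue), "mtx" (3x3 intrinsics, pixels), "view" (4x4, takes a point from world to camera coordinates). Camera axes: x right, y down, z forward; pixel columns grow to the right and rows downward; lengths in mm; the calibration is good to about 2 mm. A picture is of the moment at which its call begins. There is no depth.
- job.sign_off(): hands the job in; it is judged then, once.
Trained networks look in a picture, given as the dict that the camera call returned (one of the last four; its "shot" number tells which), for a name from the list of things; names that differ only in an ending like _2 or _b are one class to them, and where a whole thing is asked for, a point or a joint stands for the part that bears it (a point fixed in the world has none). Each returns a list of dicts, best first, with "p" (0 to 1); they miss things now and then, are a little off and sometimes report something else, mostly with a low value. They report only what shows in the picture. A call takes as long as a camera call. They do not tell look-alikes from the thing itself.
- find_in(picture, target): "rect" ([centre column, centre row, width, height] in pixels, round what is visible of it).
- trace(picture, target): "region" (384x512 bool, what is visible of it) and "rect" ([centre column, centre row, width, height] in pixels, round what is visible of it).
The state is a dict: "clock": time; "joints": joint angles; "qd": joint speeds; "effort": joint torques, N m; "eef_pos": TCP position; "eef_rot": TCP orientation; "wrist_force": force on the tool from outside, world axes, zero at the start; "moment": the same for the moment, N m; "finger_gap": finger opening in mm; "finger_force": force on a finger pad.
Only numpy, scipy, OpenCV 4.12 (cv2) and the standard library are available. Lean on these libraries where they do the work, as an engineer would, in place of code of your own. Each camera call takes 0.05 s, during which the arm holds its last target. There are 200 camera calls.

TASK

Put each of the four returned car parts (orange oil filter, steel wheel bearing, black brake pad, blue stabiliser link) in the white tray printed with its silhouette, centred on the print, with the pad and the link lying along theirs; the bearing has been left in the link's tray, so that one must come out first. Keep the parts the way up they are, set them down rather than dropping them, and leave the mug and the spray can standing where they are.

Things in the scene. Friction and masses are not known exactly. Their poses are not given: they have to be found in the camera images.
- filter: Oil filter: upright orange can with a white band, diameter 64 mm, 80 mm tall (straight wall up to 70 mm), about 0.3 kg. Origin: centre of the underside, z up along its axis.
- bearing: Wheel bearing: plain bare-steel ring lying flat, outside diameter 62 mm, bore 34 mm, 28 mm high, about 0.35 kg. Origin: centre of the underside, z up along its axis. At the start it lies in the wrong tray: the link's.
- pad: Brake pad lying flat: black block in two halves on a dark steel backing plate, friction side up. Long axis x: 108 mm over the two small end lugs (18 mm wide), the block and plate are 88 mm (x) x 44 mm (y); 18 mm high, the lowest 6 mm being the plate. About 0.3 kg. Origin: centre of the underside. The same after a half turn.
- link: Stabiliser link: blue bar with a round end at each end, 116 mm long along x. The bar between the ends is 16 mm wide (y) and spans heights 4 to 20 mm over the underside, clear for about 60 mm along x; the ends are upright cylinders of diameter 28 mm, 24 mm high. About 0.25 kg. Origin: centre of the underside. The same after a half turn.
- tray_filter: Fixed white shallow tray, outer 130 (its x) x 90 (its y) mm, floor 2 mm thick, rim 4 mm thick and 8 mm high over the table; origin on the table under its centre. Its floor is printed, centred, with a solid orange disc of 64 mm: the oil filter's place.
- tray_bearing: Fixed white shallow tray, outer 130 (its x) x 90 (its y) mm, floor 2 mm thick, rim 4 mm thick and 8 mm high over the table; origin on the table under its centre. Its floor is printed, centred, with a grey ring of 62 mm with a white centre: the bearing's place.
- tray_pad: Fixed white shallow tray, outer 130 (its x) x 90 (its y) mm, floor 2 mm thick, rim 4 mm thick and 8 mm high over the table; origin on the table under its centre. Its floor is printed, centred, with the brake pad's black silhouette, 108 mm over its lugs, long axis along the tray's x.
- tray_link: Fixed white shallow tray, outer 130 (its x) x 90 (its y) mm, floor 2 mm thick, rim 4 mm thick and 8 mm high over the table; origin on the table under its centre. Its floor is printed, centred, with the link's blue silhouette (bar with two round ends), 116 mm long, along the tray's x. The bearing covers its middle at the start.
- mug: Blue ceramic mug, diameter 76 mm, 85 mm tall, handle at its +y, loose; a bystander to leave alone. Origin: centre of the underside.
- spray_can: Small red spray can with a yellow band and white cap, diameter 50 mm, 112 mm tall, loose; a bystander to leave alone. Origin: centre of the underside.
Mind the look-alikes: they are no part of the job. What is meant by the pad is not turquoise, and is the larger of those in its own colour. Of the things that look like the filter, take the one that is farthest from the robot's base at the start.

How it is judged (in metres and radians):
At the end, for the whole second after the job is handed in: Each part rests on the floor of its own tray (underside less than 8 mm over the table level of the tray), its centre within 12 mm of the tray's centre, upright within 0.15 rad and at rest; the pad's and the link's long axes lie within 0.22 rad of their tray's long axis, either way round (horizontal distance between filter and tray_filter below 0.012 m and z of filter in the frame of tray_filter below 0.008 m and angle between each of filter, bearing, pad, link's own z axis and vertical below 0.15 rad and linear speed of each of filter, bearing, pad, link below 0.02 m/s and horizontal distance between bearing and tray_bearing below 0.012 m and z of bearing in the frame of tray_bearing below 0.008 m and horizontal distance between pad and tray_pad below 0.012 m and z of pad in the frame of tray_pad below 0.008 m and angle between the x axis of pad and the x axis of tray_pad, either way round below 0.22 rad and horizontal distance between link and tray_link below 0.012 m and z of link in the frame of tray_link below 0.008 m and angle between the x axis of link and the x axis of tray_link, either way round below 0.22 rad); the robot touches nothing.
It fails at once if a part is dropped or thrown: moving faster than 0.9 m/s with no finger on it (a fall of more than 4 cm) ((linear speed of filter above 0.9 m/s and contact force between the fingers and filter below 0.05 N) or (linear speed of bearing above 0.9 m/s and contact force between the fingers and bearing below 0.05 N) or (linear speed of pad above 0.9 m/s and contact force between the fingers and pad below 0.05 N) or (linear speed of link above 0.9 m/s and contact force between the fingers and link below 0.05 N)).
It fails at once if the mug is shifted more than 25 mm or knocked over (distance of mug from where it was at the start of the episode above 0.025 m or angle between mug's own z axis and vertical above 0.4 rad).
It fails at once if the spray can is shifted more than 25 mm or knocked over (distance of spray_can from where it was at the start of the episode above 0.025 m or angle between spray_can's own z axis and vertical above 0.4 rad).
It also fails if it takes over 133 s, if anything falls off the work surface, if the arm or the gripper's body presses on something with over 40 N, if the wrist force passes 120 N, or if a joint passes its speed limit or range.

## Working session

There is one attempt and no reset: what is moved stays moved. The work goes in short steps, Python scripts to look and compute and a tool call to move; the robot and the scene stay as the last step left them, time stands still between calls to the robot, and variables do not carry over. Pictures are saved under pics/ and viewed, at most 14 in all, crops included, and the job is handed in when it is done.

Besides the shell and the picture viewer there is one more tool, called after ">>>" as name(argument=value, ...), one argument or row to a line, values as JSON. arm_command: Moves the arm, as the interface text tells. Its arguments: {"type":"object","properties":{"steps":{"type":"array","items":{"type":"array","items":{"type":"number"}}},"force":{"type":"number"}},"required":["steps"]}

```bash
mkdir -p pics
python3 - <<'E'
from cell import monitor, imaging
import cv2
for n in("top","scene"):
    c=imaging.camera(n); cv2.imwrite(f"pics/{n}0.png",cv2.resize(c["img"][:,:,::-1],(800,600),interpolation=cv2.INTER_CUBIC))
    print(n,c["mtx"].tolist(),c["view"].round(4).tolist())
print(monitor.read_state())
E
```

```text
top [[381.2911709547993, 0.0, 254.36586855571738], [0.0, 381.2911709547993, 189.46176555435096], [0.0, 0.0, 1.0]] [[-0.0281, -0.9996, 0.0035, 17.1322], [-0.9987, 0.0279, -0.0435, 551.224], [0.0434, -0.0047, -0.999, 1137.1586], [0.0, 0.0, 0.0, 1.0]]
scene [[385.5711256557312, 0.0, 255.29114309847066], [0.0, 385.5711256557312, 191.4335854521811], [0.0, 0.0, 1.0]] [[-0.6293, 0.7772, 0.0026, 353.9304], [0.6084, 0.4947, -0.6206, -328.1844], [-0.4837, -0.3889, -0.7841, 1313.2356], [0.0, 0.0, 0.0, 1.0]]
{'clock': 0.1, 'joints': array([-1.38861071e+00,  3.00407444e-01,  1.52153824e+00, -7.65435268e-07,
        1.32070825e+00, -6.65995648e-02]), 'qd': array([-0.00027202,  0.00084835, -0.00034044,  0.00061155,  0.00042682,
        0.00086169]), 'effort': array([ 1.36826078e-03, -5.32644618e+01, -3.53281581e+01,  7.09089939e-02,
        2.35308800e-02, -6.63906690e-05]), 'eef_pos': array([ 135.38082706, -532.8444589 ,  223.93936186]), 'eef_rot': array([-3.14053368e+00, -6.98887571e-05,  2.48785339e-01]), 'wrist_force': array([-0.07062249, -0.05727317,  0.89658547]), 'moment': array([ 0.00282827, -0.066174  ,  0.01512182]), 'finger_force': 0.0, 'finger_gap': 94.05959046298524}
```

View pics/top0.png

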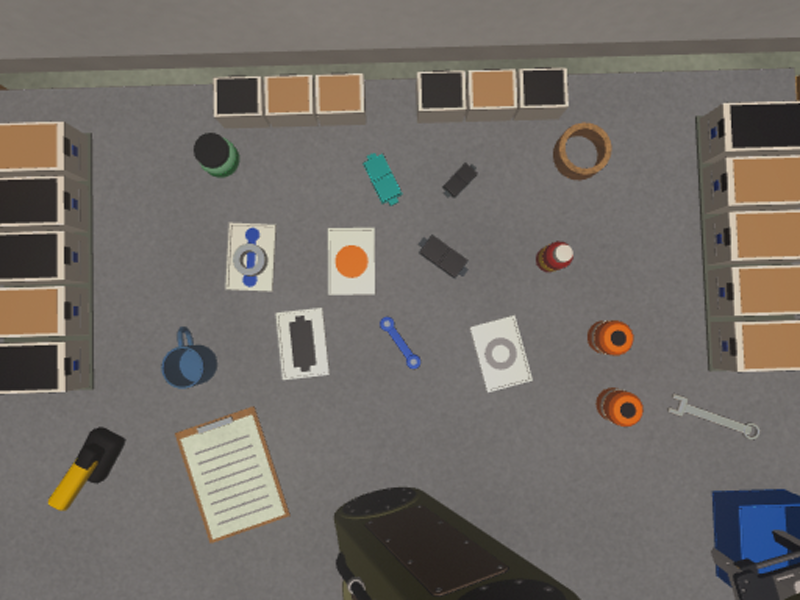

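View pics/scene0.png

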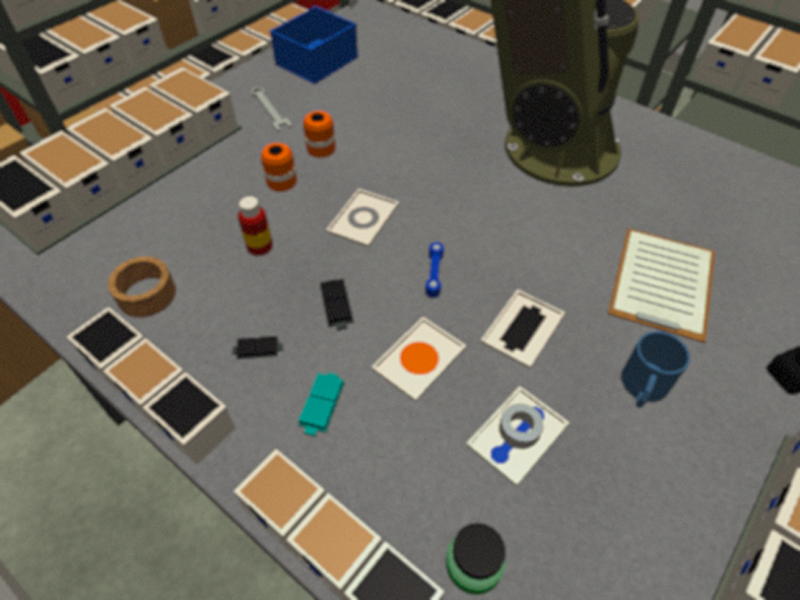

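The top picture shows these positions in 800x600 pixels:
- **Trays:** link (with the bearing in it) at (250,257), filter (351,261), pad (302,344), bearing (501,353).
- **Parts:** pad (443,256) is the larger of the black ones, link (400,342). The oranges are at (611,338) and (620,408), and the upper one looks farther from the base.
- **Bystanders:** spray can (555,256), mug (188,360).

Next I fit silhouettes in both cameras.

```bash
cat > h.py <<'E'
import numpy as np, cv2
from scipy.optimize import minimize
from cell import imaging, trace, monitor
def cyl(x,r,z0,z1):
    a=np.linspace(0,2*np.pi,32,endpoint=False)
    return np.array([[x+r*np.cos(t),r*np.sin(t),z] for t in a for z in(z0,z1)])
def box(lx,ly,z0,z1): return np.array([[sx*lx/2,sy*ly/2,z] for sx in(-1,1) for sy in(-1,1) for z in(z0,z1)])
M=dict(filter=[cyl(0,32,0,70),cyl(0,24,0,80)],bearing=[cyl(0,31,0,28)],pad=[box(108,18,0,6),box(88,44,0,18)],
 link=[cyl(-44,14,0,24),cyl(44,14,0,24),box(88,16,4,20)],tray=[box(130,90,0,8)],mug=[cyl(0,38,0,85)],spray_can=[cyl(0,25,0,90),cyl(0,18,0,112)])
S=4
def proj(c,P):
    q=P@c["view"][:3,:3].T+c["view"][:3,3]; q=q@c["mtx"].T; return q[:,:2]/q[:,2:]
def render(c,pieces,p,z):
    m=np.zeros((384*S,512*S),np.uint8); C,s=np.cos(p[2]),np.sin(p[2])
    for P in pieces:
        W=np.c_[P[:,0]*C-P[:,1]*s+p[0],P[:,0]*s+P[:,1]*C+p[1],P[:,2]+z]
        u=((proj(c,W)+.5)*S*16).round().astype(np.int32)
        cv2.fillConvexPoly(m,cv2.convexHull(u)[:,0],1,shift=4)
    return m>0
def ground(c,uv,z):
    R,t=c["view"][:3,:3],c["view"][:3,3]
    o=-R.T@t; d=R.T@np.linalg.inv(c["mtx"])@[uv[0],uv[1],1]; return (o+d*(z-o[2])/d[2])[:2]
def fill(r):
    cs,_=cv2.findContours(r.astype(np.uint8),cv2.RETR_EXTERNAL,cv2.CHAIN_APPROX_NONE)
    m=np.zeros(r.shape,np.uint8); cv2.drawContours(m,[max(cs,key=cv2.contourArea)],-1,1,-1)
    return cv2.resize(m,None,fx=S,fy=S,interpolation=cv2.INTER_LINEAR)>0
def fit(cms,model,p0,z=0):
    "cms: list of (cam, region)"
    F=[(c,fill(r)) for c,r in cms]
    def cost(p): return sum(1-(a:=render(c,M[model],p,z)).__and__(f).sum()/(a|f).sum() for c,f in F)/len(F)
    best=None
    for y0 in ([p0[2]] if len(p0)>2 else np.arange(0,np.pi,np.pi/4)):
        s=np.array([[0,0,0],[15,0,0],[0,15,0],[0,0,.3]])+[p0[0],p0[1],y0]
        r=minimize(cost,s[0],method="Nelder-Mead",options=dict(initial_simplex=s,xatol=.05,fatol=1e-4))
        if best is None or r.fun<best.fun: best=r
    return best.x,best.fun
def find(cams,target,model,near,h,z=0):
    cms=[]
    for c in cams:
        L=[(np.linalg.norm(ground(c,d["rect"][:2],z+h/2)-near),d) for d in trace(c,target) if d["p"]>.2]
        L=[l for l in L if l[0]<50]
        if L: cms.append((c,min(L,key=lambda l:l[0])[1]["region"]))
    out=[fit([m],model,near,z) for m in cms]
    if len(cms)==2: out.append(fit(cms,model,near,z))
    return [(x.round(2).tolist(),round(f,3)) for x,f in out]
E
python3 - <<'E'
from h import *
t,s=imaging.camera("top"),imaging.camera("scene")
px=dict(tray_link=(250,257,4),tray_filter=(351,261,4),tray_pad=(302,344,4),tray_bearing=(501,353,4),bearing=(250,258,15),pad=(443,256,9),link=(400,342,12),filter=(611,338,40),filter2=(620,408,40),mug=(188,360,40),spray_can=(555,256,50))
for n,(u,v,h) in px.items():
    g=ground(t,(u*.64,v*.64),h); m="tray" if "tray" in n else n.strip("2")
    print(n,g.round(),find([t,s],n.strip("2"),m,g,2*h,2 if n=="bearing" else 0))
E
```

```text
tray_link [636. 286.] [([637.63, 286.6, 3.11], np.float64(0.045))]
tray_filter [623.  90.] [([623.02, 91.91, -0.03], np.float64(0.026))]
tray_pad [464. 189.] [([466.35, 189.82, 3.24], np.float64(0.044))]
tray_bearing [ 436. -196.] [([435.29, -193.33, 0.24], np.float64(0.058)), ([434.51, -193.4, 0.24], np.float64(0.103)), ([434.87, -193.77, 0.25], np.float64(0.083))]
bearing [633. 284.] [([626.99, 294.05, 0.01], np.float64(0.679)), ([629.05, 282.64, 0.18], np.float64(0.122)), ([627.86, 282.39, 0.19], np.float64(0.402))]
pad [627. -89.] [([627.4, -88.24, 0.92], np.float64(0.065)), ([625.76, -89.08, 0.91], np.float64(0.077)), ([626.86, -88.2, 0.92], np.float64(0.075))]
link [463.  -1.] [([463.22, 0.4, 3.72], np.float64(0.134)), ([461.74, -0.79, 0.58], np.float64(0.131)), ([462.44, -0.21, 0.58], np.float64(0.136))]
filter [ 460. -397.] [([462.75, -392.63, 0.18], np.float64(0.079)), ([460.35, -396.84, 0.52], np.float64(0.05)), ([462.03, -394.44, 0.41], np.float64(0.075))]
filter2 [ 329. -408.] [([334.12, -407.07, -0.01], np.float64(0.162)), ([328.39, -408.56, 0.37], np.float64(0.072)), ([331.23, -406.82, 0.03], np.float64(0.125))]
mug [441. 397.] [([434.56, 391.94, 0.11], np.float64(0.157)), ([431.72, 393.19, 0.17], np.float64(0.048)), ([433.0, 392.97, 0.22], np.float64(0.108))]
spray_can [ 617. -295.] [([616.57, -290.83, 0.04], np.float64(0.05)), ([614.85, -291.07, 0.13], np.float64(0.151)), ([616.52, -290.83, 0.08], np.float64(0.104))]
```

```bash
cat >> h.py <<'E'
def go(x,y,z,yawdeg):
    s=monitor.read_state(); p=s["eef_pos"]; w=s["eef_rot"][2]; d=np.array([x,y,z])-p
    c,n=np.cos(w),np.sin(w); t=-(yawdeg-np.degrees(w)); t=(t+180)%360-180
    print("clock",round(s["clock"],2),"at",p.round(1),"yaw",round(np.degrees(w),1),"gap",round(s["finger_gap"],1),"-> dx %.1f dy %.1f dz %.1f turn %.1f"%(c*d[0]+n*d[1],n*d[0]-c*d[1],-d[2],t))
E
python3 - <<'E'
from h import *
o=[]
for n in("top","scene"):
    c=imaging.camera(n); big=cv2.resize(c["img"][:,:,::-1],None,fx=S,fy=S,interpolation=cv2.INTER_CUBIC)
    for m,p,z,col in(("bearing",(630,283,0),2,(0,0,255)),("tray",(637.6,286.6,-.03),0,(0,200,0))):
        r=render(c,M[m],p,z).astype(np.uint8); cs,_=cv2.findContours(r,cv2.RETR_EXTERNAL,cv2.CHAIN_APPROX_NONE); cv2.drawContours(big,cs,-1,col,1)
    u,v=(proj(c,np.array([[632,284,10.]]))[0]*S).astype(int); o.append(big[v-140:v+140,u-140:u+140])
cv2.imwrite("pics/b.png",cv2.resize(np.hstack(o),(800,400)))
go(630,283,150,88.3)
E
```

```text
clock 1.4 at [ 135.4 -533.1  224.4] yaw 14.3 gap 93.9 -> dx 680.3 dy -669.1 dz 74.4 turn -74.0
```

View pics/b.png

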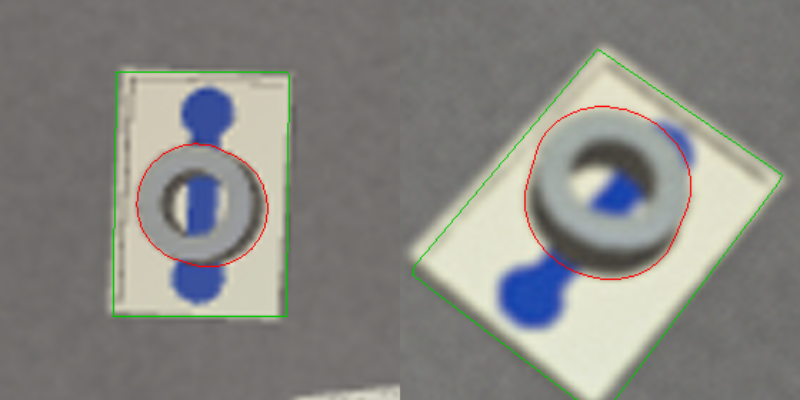

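The crop shows the bearing outline at (630,283) and the tray outline matching in both views.

>>> arm_command(
  steps=[
    [0.8, 113, -112, 0, -12],
    [0.8, 227, -223, 0, -25],
    [0.8, 340, -335, 0, -37],
    [0.8, 453, -446, 0, -49],
    [0.8, 567, -558, 0, -62],
    [0.8, 680, -669, 0, -74],
    [0.8, 680, -669, 0, -74],
    [0.8, 680, -669, 0, -74],
    [0.8, 680, -669, 0, -74],
    [0.8, 680, -669, 0, -74],
    [0.8, 680, -669, 0, -74],
    [0.8, 680, -669, 0, -74],
    [0.8, 680, -669, 0, -74],
    [0.8, 680, -669, 0, -74],
    [0.8, 680, -669, 0, -74],
    [0.8, 680, -669, 0, -74],
    [0.8, 680, -669, 50, -74],
    [0.8, 680, -669, 100, -74],
    [0.8, 680, -669, 130, -74],
    [0.8, 680, -669, 130, -74],
  ],
  force=35,
)

```text
clock: 3.9
eef_pos: [628.8, 282.4, 92.1]
eef_rot: [-3.138, 0.002, 1.54]
wrist_force: [0.4, -0.9, 0.2]
finger_gap: 75.6
finger_force: 0.0
```

```bash
python3 -c "
from h import *
go(630,283,25,88.3)"
```

```text
clock 3.9 at [628.8 282.4  92.1] yaw 88.3 gap 75.6 -> dx 0.6 dy 1.2 dz 67.1 turn -0.0
```

>>> arm_command(
  steps=[
    [0.8, 0, 0, 30, 0],
    [0.8, 0, 0, 55, 0],
    [0.8, 0, 0, 69, 0],
    [0.8, 0, 0, 69, 0],
    [0.8, 0, 0, 69, 0],
    [0.7, 0, 0, 69, 0],
    [0.6, 0, 0, 69, 0],
    [0.5, 0, 0, 69, 0],
    [0.5, 0, 0, 69, 0],
    [0.5, 0, 0, 69, 0],
    [0.5, 0, 0, 60, 0],
    [0.5, 0, 0, 40, 0],
    [0.5, 0, 0, 0, 0],
    [0.5, 0, 0, -30, 0],
    [0.5, 0, 0, -30, 0],
  ],
  force=35,
)

```text
clock: 5.78
eef_pos: [630.8, 283.2, 127.9]
eef_rot: [3.137, -0.002, 1.54]
wrist_force: [-0.7, -0.1, -3.7]
finger_gap: 61.7
finger_force: 35.0
```

```bash
python3 -c "
from h import *
go(435,-193.5,125,104.3)"
```

```text
clock 5.78 at [630.8 283.2 127.9] yaw 88.3 gap 61.7 -> dx -482.4 dy -181.2 dz 2.9 turn -16.0
```

>>> arm_command(
  steps=[
    [0.5, -30, -11, 0, -1],
    [0.5, -80, -30, 0, -3],
    [0.5, -130, -49, 0, -5],
    [0.5, -180, -68, 0, -6],
    [0.5, -230, -86, 0, -8],
    [0.5, -280, -105, 0, -10],
    [0.5, -330, -124, 0, -12],
    [0.5, -380, -143, 0, -13],
    [0.5, -430, -161, 0, -15],
    [0.5, -465, -174, 0, -16],
    [0.5, -482, -181, 0, -16],
    [0.5, -482, -181, 0, -16],
    [0.5, -482, -181, 0, -16],
    [0.5, -482, -181, 40, -16],
    [0.5, -482, -181, 70, -16],
    [0.5, -482, -181, 85, -16],
    [0.5, -482, -181, 85, -16],
    [0.5, -482, -181, 85, -16],
  ],
)

```text
clock: 8.02
eef_pos: [434.8, -193.6, 40.4]
eef_rot: [3.14, 0.001, 1.82]
wrist_force: [0.7, 0.7, -2.4]
finger_gap: 62.0
finger_force: 35.0
```

```bash
python3 -c "
from h import *
go(435,-193.5,26,104.3)"
```

```text
clock 8.03 at [ 434.8 -193.6   40.4] yaw 104.3 gap 62.0 -> dx 0.0 dy 0.2 dz 14.4 turn -0.0
```

>>> arm_command(
  steps=[
    [0.5, 0, 0, 6, 0],
    [0.5, 0, 0, 11, 0],
    [0.5, 0, 0, 14, 0],
    [0.5, 0, 0, 14, 0],
    [0.7, 0, 0, 14, 0],
    [0.8, 0, 0, 14, 0],
    [0.8, 0, 0, 14, 0],
    [0.8, 0, 0, 14, 0],
    [0.8, 0, 0, -5, 0],
    [0.8, 0, 0, -40, 0],
    [0.8, 0, 0, -85, 0],
    [0.6, 0, 0, -85, 0],
    [0.6, 0, 0, -85, 0],
  ],
)

```text
clock: 9.65
eef_pos: [433.9, -193.3, 123.8]
eef_rot: [-3.141, -0.0, 1.82]
wrist_force: [-0.3, -0.3, -0.6]
finger_gap: 59.1
finger_force: 0.0
```

```bash
python3 -c "
from h import *
go(462.4,-0.2,60,33.2)"
```

```text
clock 9.65 at [ 433.9 -193.3  123.8] yaw 104.3 gap 59.1 -> dx 180.2 dy 75.2 dz 63.8 turn 71.1
```

>>> arm_command(
  steps=[
    [0.6, 45, 19, 0, 10],
    [0.6, 90, 37, 0, 20],
    [0.6, 135, 56, 0, 30],
    [0.6, 180, 75, 0, 40],
    [0.6, 180, 75, 0, 50],
    [0.6, 180, 75, 10, 60],
    [0.6, 180, 75, 40, 71],
    [0.6, 180, 75, 64, 71],
    [0.6, 180, 75, 64, 71],
    [0.6, 180, 75, 64, 71],
    [0.6, 180, 75, 64, 71],
  ],
)

```text
clock: 11.02
eef_pos: [462.9, -0.6, 61.2]
eef_rot: [3.141, -0.001, 0.581]
wrist_force: [-1.5, -0.3, -0.5]
finger_gap: 56.0
finger_force: 0.0
```

Run:
```python
from h import *
go(462.4,-0.2,24,33.2)
t,s=imaging.camera("top"),imaging.camera("scene")
print(find([t,s],"bearing","bearing",np.array([435,-193.5]),28,2))
cv2.imwrite("pics/l.png",np.hstack([cv2.resize(c["img"][:,:,::-1][v-70:v+70,u-70:u+70],(400,400)) for c in(t,s) for u,v in proj(c,np.array([[462.,-60,10]])).astype(int)]))
```

```text
clock 11.03 at [462.9  -0.6  61.2] yaw 33.3 gap 56.0 -> dx -0.2 dy -0.6 dz 37.2 turn 0.1
[([436.07, -192.55, 0.15], np.float64(0.1)), ([433.27, -192.34, 0.26], np.float64(0.079)), ([433.95, -192.03, 0.21], np.float64(0.094))]
```

View pics/l.png

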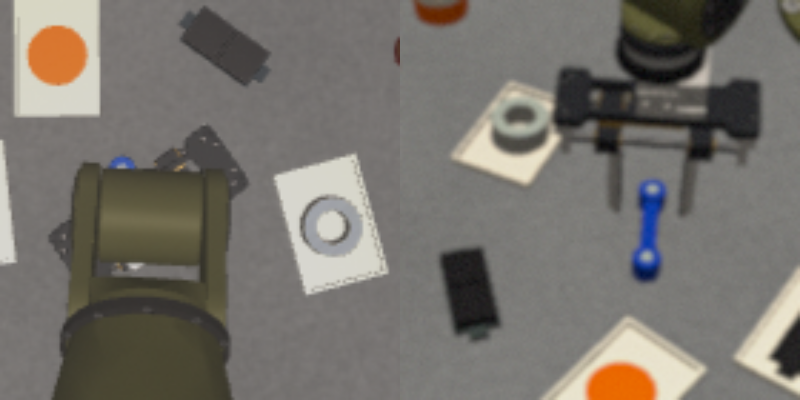

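The bearing sits centred in its tray, about 2 mm off the print at most. The link lies between the open fingers.

>>> arm_command(
  steps=[
    [0.6, 0, 0, 20, 0],
    [0.6, 0, 0, 36, 0],
    [0.6, 0, 0, 36, 0],
    [0.6, 0, 0, 36, 0],
    [0.4, 0, 0, 36, 0],
    [0.1, 0, 0, 36, 0],
    [0.1, 0, 0, 36, 0],
    [0.1, 0, 0, 36, 0],
    [0.1, 0, 0, 36, 0],
    [0.1, 0, 0, 36, 0],
    [0.1, 0, 0, 25, 0],
    [0.1, 0, 0, 0, 0],
    [0.1, 0, 0, -40, 0],
    [0.1, 0, 0, -60, 0],
    [0.1, 0, 0, -60, 0],
  ],
)

```text
clock: 13.1
eef_pos: [463.1, -0.6, 121.9]
eef_rot: [3.14, -0.002, 0.58]
wrist_force: [0.1, 0.8, -2.5]
finger_gap: 15.7
finger_force: 35.0
```

Run:
```python
from h import *
go(637.6,286.6,120,-1.7)
s=imaging.camera("scene")
print(find([s],"link","link",np.array([462,0.]),24,96))
t=imaging.camera("top"); print(find([t],"tray_link","tray",np.array([637,286.]),8,0), find([t],"tray_pad","tray",np.array([466,190.]),8,0))
```

```text
clock 13.1 at [463.1  -0.6 121.9] yaw 33.3 gap 15.7 -> dx 303.4 dy -144.5 dz 1.9 turn 35.0
[([460.18, -1.96, 0.59], np.float64(0.282))]
[([637.7, 286.58, -0.03], np.float64(0.046))] [([466.6, 189.0, 3.22], np.float64(0.033))]
```

>>> arm_command(
  steps=[
    [0.1, 25, -12, 0, 3],
    [0.1, 65, -31, 0, 8],
    [0.1, 105, -50, 0, 13],
    [0.1, 145, -69, 0, 18],
    [0.1, 185, -88, 0, 22],
    [0.1, 225, -107, 0, 27],
    [0.1, 265, -126, 0, 32],
    [0.1, 290, -138, 0, 34],
    [0.1, 303, -144, 0, 35],
    [0.1, 303, -144, 0, 35],
    [0.1, 303, -144, 0, 35],
    [0.1, 303, -144, 40, 35],
    [0.1, 303, -144, 70, 35],
    [0.1, 303, -144, 85, 35],
    [0.1, 303, -144, 85, 35],
    [0.1, 303, -144, 85, 35],
  ],
)

```text
clock: 15.35
eef_pos: [637.6, 286.1, 37.1]
eef_rot: [-3.141, -0.002, -0.031]
wrist_force: [0.7, 0.1, -2.4]
finger_gap: 16.1
finger_force: 35.0
```

Run:
```python
from h import *
go(637.6,286.6,26.5,-1.7)
s=imaging.camera("scene")
print(find([s],"link","link",np.array([637.,286.]),24,11))
```

```text
clock 15.35 at [637.6 286.1  37.1] yaw -1.7 gap 16.1 -> dx -0.0 dy -0.5 dz 10.6 turn -0.0
[([636.68, 284.81, 3.14], np.float64(0.486))]
```

>>> arm_command(
  steps=[
    [0.1, 0, 0, 5, 0],
    [0.1, 0, 0, 9, 0],
    [0.1, 0, 0, 10.5, 0],
    [0.1, 0, 0, 10.5, 0],
    [0.25, 0, 0, 10.5, 0],
    [0.4, 0, 0, 10.5, 0],
    [0.4, 0, 0, 10.5, 0],
    [0.4, 0, 0, 10.5, 0],
    [0.4, 0, 0, -5, 0],
    [0.4, 0, 0, -40, 0],
    [0.4, 0, 0, -85, 0],
    [0.6, 0, 0, -85, 0],
    [0.7, 0, 0, -85, 0],
  ],
)

```text
clock: 17.08
eef_pos: [636.8, 286.0, 120.6]
eef_rot: [-3.142, -0.0, -0.03]
wrist_force: [-0.1, 0.6, -0.4]
finger_gap: 53.9
finger_force: 0.0
```

```bash
python3 -c "
from h import *
go(627,-88.3,60,52.5)"
```

```text
clock 17.07 at [636.8 286.  120.6] yaw -1.7 gap 53.9 -> dx 1.6 dy 374.4 dz 60.6 turn -54.2
```

>>> arm_command(
  steps=[
    [0.7, 0, 60, 0, -9],
    [0.7, 0, 115, 0, -18],
    [0.7, 1, 170, 0, -27],
    [0.7, 1, 225, 0, -36],
    [0.7, 1, 280, 0, -45],
    [0.7, 1, 335, 0, -54],
    [0.7, 1, 374, 0, -54],
    [0.7, 1, 374, 0, -54],
    [0.7, 1, 374, 30, -54],
    [0.7, 1, 374, 60, -54],
    [0.7, 1, 374, 60, -54],
    [0.7, 1, 374, 60, -54],
  ],
)

```text
clock: 18.58
eef_pos: [627.0, -87.3, 61.4]
eef_rot: [3.141, -0.0, 0.913]
wrist_force: [-0.7, 1.3, 0.8]
finger_gap: 65.4
finger_force: 0.0
```

Run:
```python
from h import *
go(627,-88.3,24,52.5)
t,s=imaging.camera("top"),imaging.camera("scene")
print(find([t,s],"link","link",np.array([637.,286.]),24,2))
```

```text
clock 18.57 at [627.  -87.3  61.4] yaw 52.3 gap 65.4 -> dx -0.8 dy 0.6 dz 37.4 turn -0.2
[([638.76, 286.1, 3.13], np.float64(0.218)), ([637.04, 285.05, -0.04], np.float64(0.091)), ([637.26, 285.02, -0.04], np.float64(0.161))]
```

>>> arm_command(
  steps=[
    [0.7, -0.8, 0.5, 20, 0],
    [0.7, -0.8, 0.5, 37, 0],
    [0.7, -0.8, 0.5, 37, 0],
    [0.7, -0.8, 0.5, 37, 0],
    [0.5, -0.8, 0.5, 37, 0],
    [0.35, -0.8, 0.5, 37, 0],
    [0.35, -0.8, 0.5, 37, 0],
    [0.35, -0.8, 0.5, 37, 0],
    [0.35, -0.8, 0.5, 37, 0],
    [0.35, -0.8, 0.5, 25, 0],
    [0.35, -0.8, 0.5, 0, 0],
    [0.35, -0.8, 0.5, -40, 0],
    [0.35, -0.8, 0.5, -60, 0],
    [0.35, -0.8, 0.5, -60, 0],
  ],
)

```text
clock: 20.52
eef_pos: [626.9, -88.9, 121.6]
eef_rot: [3.14, -0.001, 0.912]
wrist_force: [0.2, 0.2, -3.4]
finger_gap: 41.8
finger_force: 35.0
```

Run:
```python
from h import *
go(466.5,189.4,120,5.2)
s=imaging.camera("scene")
print(find([s],"pad","pad",np.array([627,-88.]),18,97))
```

```text
clock 20.52 at [626.9 -88.9 121.6] yaw 52.3 gap 41.8 -> dx 121.9 dy -297.2 dz 1.6 turn 47.1
[([626.72, -87.97, 0.88], np.float64(0.111))]
```

>>> arm_command(
  steps=[
    [0.35, 10, -24, 0, 4],
    [0.35, 26, -64, 0, 10],
    [0.35, 43, -104, 0, 16],
    [0.35, 59, -144, 0, 23],
    [0.35, 75, -184, 0, 29],
    [0.35, 92, -224, 0, 35],
    [0.35, 108, -264, 0, 42],
    [0.35, 118, -287, 0, 46],
    [0.35, 122, -297, 0, 47],
    [0.35, 122, -297, 0, 47],
    [0.35, 122, -297, 0, 47],
    [0.35, 122, -297, 40, 47],
    [0.35, 122, -297, 70, 47],
    [0.35, 122, -297, 85, 47],
    [0.35, 122, -297, 85, 47],
    [0.35, 122, -297, 85, 47],
  ],
)

```text
clock: 22.62
eef_pos: [467.0, 189.6, 36.5]
eef_rot: [-3.141, -0.002, 0.092]
wrist_force: [1.2, 0.0, -2.1]
finger_gap: 42.0
finger_force: 35.0
```

Run:
```python
from h import *
go(466.5,189.4,26,5.2)
s=imaging.camera("scene")
print(find([s],"pad","pad",np.array([466.,189.]),18,12))
```

```text
clock 22.62 at [467.  189.6  36.5] yaw 5.3 gap 42.0 -> dx -0.5 dy 0.1 dz 10.5 turn 0.1
[([468.82, 185.15, 3.36], np.float64(0.178))]
```

>>> arm_command(
  steps=[
    [0.35, 0, 0, 5, 0],
    [0.35, 0, 0, 9, 0],
    [0.35, 0, 0, 10.5, 0],
    [0.35, 0, 0, 10.5, 0],
    [0.5, 0, 0, 10.5, 0],
    [0.54, 0, 0, 10.5, 0],
    [0.54, 0, 0, 10.5, 0],
    [0.54, 0, 0, 10.5, 0],
    [0.54, 0, 0, -5, 0],
    [0.54, 0, 0, -40, 0],
    [0.54, 0, 0, -85, 0],
    [0.54, 0, 0, -115, 0],
    [1, 0, 0, -115, 0],
  ],
)

```text
clock: 24.35
eef_pos: [467.2, 189.8, 153.5]
eef_rot: [-3.14, -0.005, 0.092]
wrist_force: [-0.8, -0.2, 0.1]
finger_gap: 57.6
finger_force: 0.0
```

```bash
python3 -c "
from h import *
go(462,-394.4,125,0)"
```

```text
clock 24.35 at [467.2 189.8 153.5] yaw 5.3 gap 57.6 -> dx -58.8 dy 581.3 dz 28.5 turn 5.3
```

>>> arm_command(
  steps=[
    [1, -6, 55, 0, 1],
    [1, -12, 115, 0, 2],
    [1, -18, 175, 0, 3],
    [1, -24, 235, 0, 4],
    [1, -30, 295, 0, 5],
    [1, -36, 355, 0, 5],
    [1, -42, 415, 0, 5],
    [1, -48, 475, 0, 5],
    [1, -54, 530, 0, 5],
    [1, -59, 570, 0, 5],
    [1, -59, 581, 0, 5],
    [1, -59, 581, 10, 5],
    [1, -59, 581, 28, 5],
    [1, -59, 581, 28, 5],
    [1, -59, 581, 28, 5],
  ],
)

```text
clock: 26.22
eef_pos: [461.0, -393.9, 122.6]
eef_rot: [-3.142, -0.0, 0.005]
wrist_force: [-0.3, 0.9, -0.1]
finger_gap: 93.9
finger_force: 0.0
```

Run:
```python
from h import *
go(462,-394.4,45,0)
t,s=imaging.camera("top"),imaging.camera("scene")
print(find([t,s],"pad","pad",np.array([466.,189.]),18,2))
print(find([t],"tray_pad","tray",np.array([466.,189.]),8,0))
b=[]
for c,P in((s,[462.,-394,60]),(t,[466.,189,5])):
    u,v=proj(c,np.array([P]))[0].astype(int);v=max(v,70); b.append(cv2.resize(c["img"][:,:,::-1][v-70:v+70,u-70:u+70],(400,400)))
cv2.imwrite("pics/f.png",np.hstack(b))
```

```text
clock 26.23 at [ 461.  -393.9  122.6] yaw 0.3 gap 93.9 -> dx 1.0 dy 0.5 dz 77.6 turn 0.3
[([467.29, 188.65, 0.1], np.float64(0.081)), ([467.55, 190.31, 3.28], np.float64(0.157)), ([466.85, 188.9, 0.1], np.float64(0.124))]
[([466.18, 189.06, 3.23], np.float64(0.035))]
```

View pics/f.png

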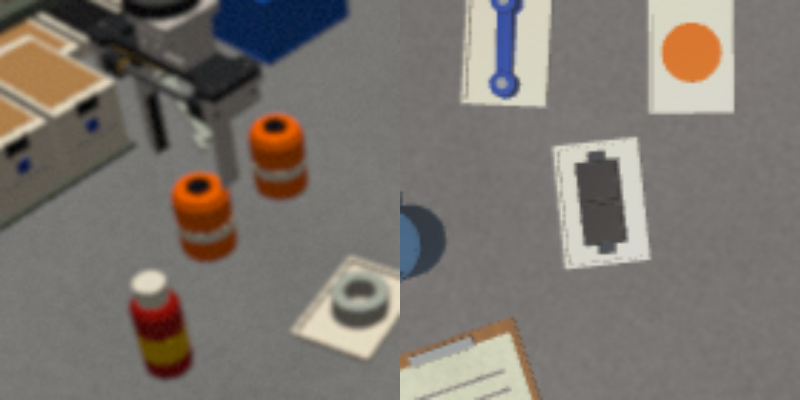

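The pad and link lie on their prints. The front filter is under the fingers, so I grip it now.

>>> arm_command(
  steps=[
    [1, 1, 0, 30, 0],
    [1, 1, 0, 60, 0],
    [1, 1, 0, 78, 0],
    [1, 1, 0, 78, 0],
    [1, 1, 0, 78, 0],
    [0.8, 1, 0, 78, 0],
    [0.65, 1, 0, 78, 0],
    [0.55, 1, 0, 78, 0],
    [0.55, 1, 0, 78, 0],
    [0.55, 1, 0, 78, 0],
    [0.55, 1, 0, 78, 0],
    [0.55, 1, 0, 65, 0],
    [0.55, 1, 0, 40, 0],
    [0.55, 1, 0, 0, 0],
    [0.55, 1, 0, -40, 0],
    [0.55, 1, 0, -40, 0],
  ],
  force=35,
)

```text
clock: 28.48
eef_pos: [462.6, -395.3, 165.9]
eef_rot: [3.138, -0.004, 0.004]
wrist_force: [-0.5, -0.9, -3.7]
finger_gap: 63.4
finger_force: 35.0
```

Run:
```python
from h import *
go(623,91.7,163,0)
s=imaging.camera("scene"); st=monitor.read_state()["eef_pos"]
print(find([s],"filter","filter",st[:2],80,st[2]-45))
```

```text
clock 28.48 at [ 462.6 -395.3  165.9] yaw 0.3 gap 63.4 -> dx 162.6 dy -486.3 dz 2.9 turn 0.3
[([458.94, -401.89, 0.21], np.float64(0.251))]
```

>>> arm_command(
  steps=[
    [0.55, 10, -30, 0, 0],
    [0.55, 25, -75, 0, 0],
    [0.55, 42, -125, 0, 0],
    [0.55, 58, -175, 0, 0],
    [0.55, 75, -225, 0, 0],
    [0.55, 92, -275, 0, 0],
    [0.55, 108, -325, 0, 0],
    [0.55, 125, -375, 0, 0],
    [0.55, 142, -425, 0, 0],
    [0.55, 155, -465, 0, 0],
    [0.55, 162, -486, 0, 0],
    [0.55, 162, -486, 0, 0],
    [0.55, 162, -486, 0, 0],
    [0.55, 162, -486, 40, 0],
    [0.55, 162, -486, 75, 0],
    [0.55, 162, -486, 95, 0],
    [0.55, 162, -486, 104, 0],
    [0.55, 162, -486, 104, 0],
    [0.55, 162, -486, 104, 0],
  ],
)

```text
clock: 30.95
eef_pos: [622.2, 92.2, 59.7]
eef_rot: [-3.141, -0.002, 0.004]
wrist_force: [-0.8, -0.3, -3.7]
finger_gap: 63.5
finger_force: 35.0
```

Run:
```python
from h import *
go(623,91.7,47.5,0)
s=imaging.camera("scene"); st=monitor.read_state()["eef_pos"]
print(find([s],"filter","filter",st[:2],80,st[2]-45))
```

```text
clock 30.95 at [622.2  92.2  59.7] yaw 0.3 gap 63.5 -> dx 0.8 dy 0.5 dz 12.2 turn 0.3
[([622.59, 91.63, 0.03], np.float64(0.312))]
```

>>> arm_command(
  steps=[
    [0.55, 0.5, 0, 5, 0],
    [0.55, 0.5, 0, 9, 0],
    [0.55, 0.5, 0, 11, 0],
    [0.55, 0.5, 0, 12, 0],
    [0.55, 0.5, 0, 12, 0],
  ],
)

```text
clock: 31.68
eef_pos: [622.1, 92.3, 46.7]
eef_rot: [-3.142, -0.0, 0.004]
wrist_force: [-2.9, 0.1, 0.7]
finger_gap: 63.9
finger_force: 35.0
```

>>> arm_command(
  steps=[
    [0.7, 0, 0, 0, 0],
    [0.85, 0, 0, 0, 0],
    [0.95, 0, 0, 0, 0],
    [0.95, 0, 0, 0, 0],
    [0.95, 0, 0, -20, 0],
    [0.95, 0, 0, -60, 0],
    [0.95, 0, 0, -110, 0],
    [0.95, 0, 0, -150, 0],
    [0.95, 0, 0, -150, 0],
    [0.95, -50, 50, -150, 0],
    [0.95, -100, 100, -150, 0],
    [0.95, -150, 150, -150, 0],
    [0.95, -180, 210, -150, 0],
    [0.95, -200, 270, -150, 0],
    [0.95, -220, 330, -150, 0],
    [0.95, -250, 390, -150, 0],
    [0.95, -250, 390, -150, 0],
    [0.95, -250, 390, -150, 0],
  ],
)

```text
clock: 33.92
eef_pos: [372.8, -300.1, 196.3]
eef_rot: [-3.141, 0.0, 0.001]
wrist_force: [-0.4, 0.6, 0.7]
finger_gap: 89.2
finger_force: 0.0
```

Run:
```python
from h import *
t,s=imaging.camera("top"),imaging.camera("scene")
for n,p,h in(("filter",(623,92),80),("bearing",(435,-193.5),28),("pad",(466.5,189.4),18),("link",(637.6,286.6),24)):
    print(n,find([t,s],n,n,np.array(p,float),h,2))
cv2.imwrite("pics/end.png",cv2.resize(t["img"][:,:,::-1],(800,600),interpolation=cv2.INTER_CUBIC))
print(monitor.read_state()["clock"])
```

```text
filter [([623.27, 92.34, 0.12], np.float64(0.061)), ([619.36, 90.38, 0.19], np.float64(0.096)), ([622.56, 91.83, 0.05], np.float64(0.089))]
bearing [([434.49, -192.78, 0.24], np.float64(0.066)), ([432.26, -193.48, 0.4], np.float64(0.065)), ([433.79, -193.2, 0.24], np.float64(0.071))]
pad [([468.46, 188.77, 0.08], np.float64(0.09)), ([466.56, 189.45, 3.27], np.float64(0.125)), ([467.83, 189.15, 3.25], np.float64(0.112))]
link [([639.23, 285.16, -0.02], np.float64(0.152)), ([636.63, 285.22, 3.11], np.float64(0.099)), ([638.78, 285.3, -0.02], np.float64(0.131))]
34.425
```

View pics/end.png

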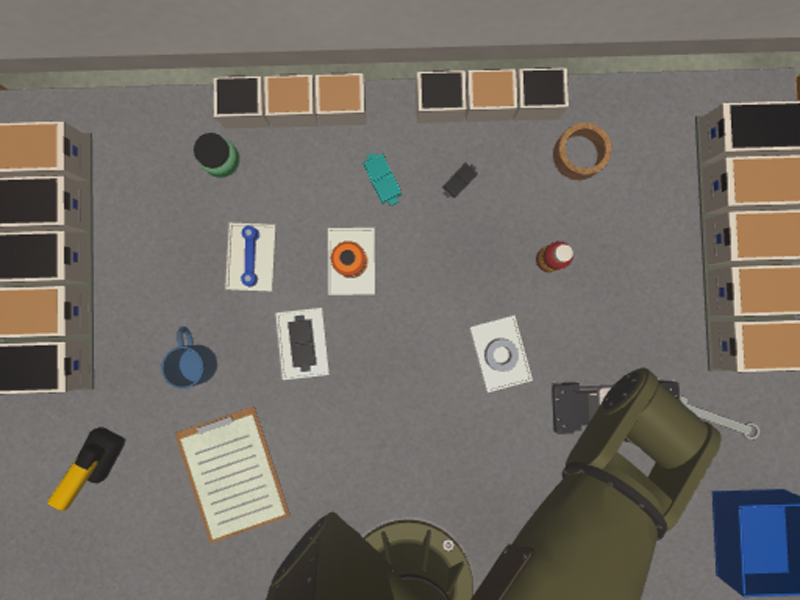

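The final picture shows all four parts in their trays: link (250,257), filter (349,260), pad (302,343) and bearing (501,354). The mug and spray can have not moved.

```bash
python3 -c "
from cell import job
print(job.sign_off())"
```

```text
the job is handed in; nothing more can be done
None
```

All four parts lie in their own trays, within about 4 mm of centre by the camera fits, with the mug and spray can unmoved; I handed the job in at about 34 s, and sign-off returned no verdict.

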